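# Knock the stuck orange tube adapter out of the block

### The job

Take the green-handled drift from the tool stand and use it to push the stuck orange tube adapter down out of its bore in the aluminium block, so that it drops into the yellow tray underneath. Push until the drift's steel collar rests on the block, then let go and leave the drift standing in that bore. Leave the blue adapter in place.

Things in the scene. Friction and masses are not known exactly. Their poses are not given: they have to be found in the camera images.
- drift: Drift, upright in a grey stand (top at 62 mm), hanging loose by its collar. Origin on its axis at the collar's underside, z up. Green handle 26 mm dia., 5 to 60 mm above the origin; steel collar 50 mm dia., 0 to 5 mm above; steel rod 12 mm dia., to 52 mm below, tip tapered to 8 mm. 150 g. The stand's other hole, 100 mm away, holds a black-handled tamper of like shape, rod too short: not needed.
- adapter_orange: Orange plastic adapter, cylinder 31 mm dia., 32 mm high, 25 g, stuck upright in either bore of the block, its top 4 mm below the block's top: an orange disc from above. Origin: centre of its underside, z up. Sprung rubber tongues at mid-bore grip it; a steady push of 5 to 15 N moves it down, and after about 25 mm it comes free and drops.
- adapter_blue: Blue adapter, same size, stuck the same way in the block's other bore, 70 mm away. Origin: centre of its underside, z up. It stays where it is.
- block: Knock-out stand, fixed: aluminium block 90 x 170 x 40 mm (x, y, z) on two blue cheeks over a yellow tray. Origin on the table under the block's centre, z up. Block underside 65 mm, top 105 mm above it. Two vertical through bores, 32 mm dia., chamfered, at x = 0, y = -35 and +35 mm. Tray 190 x 170 mm, floor 5 mm, rims 22 mm high.

How it is judged:
On the way, in this order (a step that is already met when the one before it is completed fails the run):
1. the drift is lifted clear of the tool stand (height (world z) of drift above 0.125 m), for 0.1 s.
2. the drift presses on the orange adapter in its bore (contact force between drift and adapter_orange above 1 N and z of adapter_orange in the frame of block above 0.03 m), for 0.04 s.
3. the orange adapter is out of the block, down in the tray (height (world z) of adapter_orange below 0.045 m), for 0.1 s.
At the end, for the whole second after the job is handed in: Orange adapter at rest in the tray (origin under 45 mm high, within 95 mm in x, 90 mm in y of the block's). Drift at rest in its bore: collar underside 98 to 111 mm above the block's origin, within 20 mm in x, 60 mm in y, over 40 mm from blue, within 10 degrees of upright. Blue moved under 6 mm (height (world z) of adapter_orange below 0.045 m and x of adapter_orange in the frame of block between -0.095 and 0.095 m and y of adapter_orange in the frame of block between -0.09 and 0.09 m and linear speed of each of adapter_orange, drift below 0.02 m/s and z of drift in the frame of block between 0.098 and 0.111 m and x of drift in the frame of block between -0.02 and 0.02 m and y of drift in the frame of block between -0.06 and 0.06 m and horizontal distance between drift and adapter_blue above 0.04 m and angle between drift's own z axis and vertical below 0.17 rad and distance of adapter_blue from where it was at the start of the episode below 0.006 m); the robot touches nothing.
It fails at once if the blue adapter is pushed more than 10 mm from its place (distance of adapter_blue from where it was at the start of the episode above 0.01 m).
It also fails if it takes over 38 s, if anything falls off the work surface, if the arm or the gripper's body presses on something with over 40 N, if the wrist force passes 120 N, or if a joint passes its speed limit or range.

### The arm

A 7-joint arm with a two-finger parallel gripper is mounted at the origin on the work surface. World frame = base frame: x ahead of the robot, y to its left, z up, the work surface at z = 0. Lengths are in m, angles in rad, forces in N, time in s.
With the tool pointing down it reaches from about 0.35 to 0.9 m from the base axis. Payload 19.9 kg.
Tool frame: the origin (TCP) lies midway between the tips of the shut fingers; the grasp point (between the pads) lies 19 mm behind it; z points along the fingers, y is the line along which they close (so a half turn about z gives the same grasp; the last joint's range is limited). The gripper opens to 85 mm and grips with 20 to 120 N. Pads are 22 mm wide; open, the fingers measure 114 mm over their backs; the gripper's body (76 mm by 85 mm) begins 54 mm behind the grasp point. The pads swing forward as they close: fully open they stand 13 mm farther back than shut.
Start: joints at [1.117, 0.417, -0.01, 1.614, 0.005, 1.111, -0.053], TCP at [0.251, -0.572, 0.231] pointing down, gripper open.
Joint ranges: [-2.81, 2.81], [-0.39, 2.02], [-1.27, 1.25], [0.06, 2.57], [-1.19, 4.33], [0.19, 2], [-2.82, 2.82]. Speed limits (rad/s): [1.89, 1.89, 2.39, 2.39, 3.01, 3.01, 3.01].

### API

Orientations are given as a rotation vector (axis times angle).
In Python, from plant import observe, snapshot, camera_info, finish_job gives the robot as it stands.
- The arm moves only by the tool drive_tool, never from a script. Its argument "targets" is a list of rows, each a list of 3 entries, a list of its own where there are three numbers: the finger opening in mm, from 0 to 85.4, then the shift along the tool's x, y, z in mm, then the turn, a rotation vector about the tool's x, y, z in rad. A call has 1 to 20 rows; each row is the pose to reach, as a shift and turn from the pose commanded when the call began, along the tool's axes at that moment; what a row does not reach only later rows make up. A row lasts 1/12 s, in which the tool goes at most 41.7 mm and 7.16 degrees, less where a joint would pass 70% of its speed; a pose out of reach is approached as far as the arm can. A call with a gripper value outside its range is refused whole. The fingers move at their own pace and stop on an object; "newtons" is the grip in N (left out, the last holds). Time passes only in rows, so rows that repeat a pose let the fingers close. It gives the time, the measured TCP pose, the force, the opening and the grip force at its end, in the units of the state.
- observe(): the state, without advancing time (a new reading comes with each control period).
- snapshot(name): name is "scene" or "top" or "wrist"; returns the picture (480x640x3 uint8, red, green, blue); there is no depth.
- camera_info(name): a dict with "K" (3x3 intrinsics, pixels), "cam_to_world" (4x4, takes a point from camera to world coordinates). Camera axes: x right, y down, z forward; pixel columns grow to the right and rows downward; lengths in m; the calibration is good to about 2 mm. A picture is of the moment at which its call begins: read the wrist's pose just before it. camera_info takes no time and is no camera call; for the wrist camera it gives the pose at the moment of the call.
- finish_job(): hands the job in; it is judged then, once.
The state is a dict: "time": time; "joint_pos": joint angles; "qvel": joint speeds; "joint_torque": joint torques, N m; "position": TCP position; "eef_rot": TCP orientation; "ft_force": force on the tool from outside, world axes, zero at the start; "torque": the same for the moment, N m; "opening": finger opening in m; "grasp_force": force on a finger pad.
Only numpy, scipy, OpenCV 4.12 (cv2) and the standard library are available. Lean on these libraries where they do the work, as an engineer would, in place of code of your own. Each camera call takes 0.05 s, during which the arm holds its last target. There are 200 camera calls.

## Working session

There is one attempt and no reset: what is moved stays moved. The work goes in short steps, Python scripts to look and compute and a tool call to move; the robot and the scene stay as the last step left them, time stands still between calls to the robot, and variables do not carry over. Pictures are saved under pics/ and viewed, at most 10 in all, crops included, and the job is handed in when it is done.

Besides the shell and the picture viewer there is one more tool, called after ">>>" by a JSON object that holds its "method" and its "body", one argument or row to a line. drive_tool: Moves the arm, as the interface text tells. Its arguments: {"type":"object","properties":{"targets":{"type":"array","items":{"type":"array"}},"newtons":{"type":"number"}},"required":["targets"]}

```bash
mkdir -p pics; python3 - <<'E'
from plant import *
import cv2,numpy as np
s=observe();print(s)
for n in("scene","top"):
    im=snapshot(n);cv2.imwrite(f"pics/{n}0.png",im[:,:,::-1]);c=camera_info(n);print(n,np.round(c["K"],1).tolist(),np.round(c["cam_to_world"],4).tolist())
E
```

```text
{'time': 0.0, 'joint_pos': array([ 1.11651491,  0.41800293, -0.01032156,  1.61419526,  0.00468333,
        1.11070721, -0.05300479]), 'qvel': array([ 0.00023888, -0.00023491, -0.00072214,  0.00033216, -0.00030616,
        0.00116395, -0.00111524]), 'joint_torque': array([ 3.87062237e-04, -8.64452577e+01,  6.79188408e-01, -4.34914434e+01,
        1.92198786e-02,  7.25671736e-03,  6.15078011e-05]), 'position': array([ 0.25058196, -0.57217026,  0.23063325]), 'eef_rot': array([-3.07369605e+00, -6.43567112e-01,  5.24767338e-04]), 'ft_force': array([-0.53439692, -0.54105701, -0.30121154]), 'torque': array([ 0.02878237, -0.01117771, -0.03202303]), 'grasp_force': 0.0, 'opening': 0.08557478368330143}
scene [[519.8, 0.0, 314.4], [0.0, 519.8, 248.4], [0.0, 0.0, 1.0]] [[-0.7614, 0.4152, -0.4978, 0.8921], [0.6482, 0.4816, -0.5898, 0.4435], [-0.0052, -0.7718, -0.6359, 0.5332], [0.0, 0.0, 0.0, 1.0]]
top [[470.0, 0.0, 317.9], [0.0, 470.0, 246.7], [0.0, 0.0, 1.0]] [[0.025, -0.9765, 0.2139, 0.3822], [-0.9997, -0.0243, 0.0062, 0.0019], [-0.0009, -0.214, -0.9768, 0.879], [0.0, 0.0, 0.0, 1.0]]
```

View pics/top0.png

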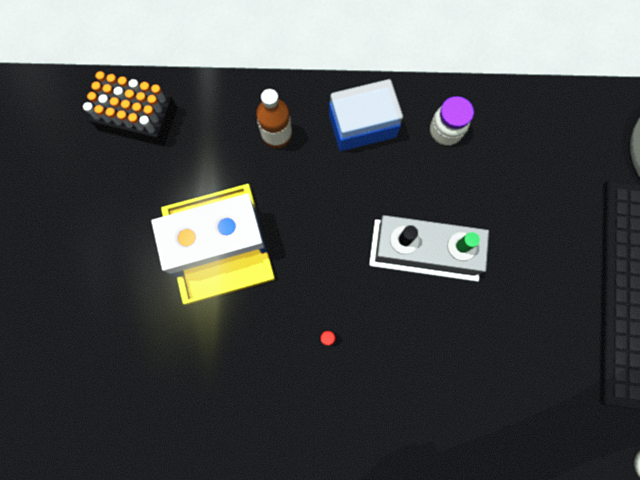

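View pics/scene0.png

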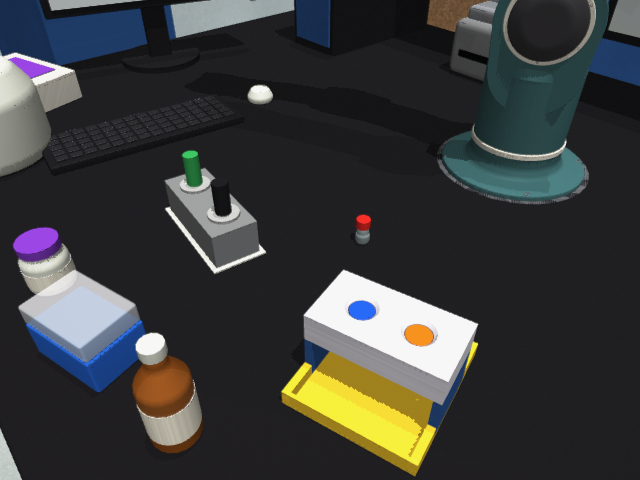

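The top view shows orange at about (186,238), blue at (227,226), and the green handle's top at (472,240) with its collar at (463,246). In the scene view orange is at (419,335), blue at (362,310), and green at (192,165).

```bash
cat > loc.py <<'E'
import cv2,numpy as np
from plant import *
from scipy.optimize import least_squares
from scipy.spatial.transform import Rotation as R
RNG={'green':((50,120,60),(75,255,255)),'orange':((8,150,150),(20,255,255)),'blue':((105,150,120),(120,255,255))}
def cent(im,col,box):
    m=cv2.inRange(cv2.cvtColor(im,cv2.COLOR_RGB2HSV),*RNG[col]);k=np.zeros_like(m);x0,y0,x1,y1=box;k[y0:y1,x0:x1]=m[y0:y1,x0:x1]
    M=cv2.moments(k,True);return np.array([M['m10'],M['m01']])/M['m00'],M['m00']
def proj(P,c):
    T=np.linalg.inv(c['cam_to_world']);q=(P@T[:3,:3].T+T[:3,3])@np.array(c['K']).T;return q[:,:2]/q[:,2:]
t=np.linspace(0,2*np.pi,60)
def model(x,y,r,zs,c):
    P=np.array([(x+r*np.cos(a),y+r*np.sin(a),z) for z in zs for a in t])
    h=cv2.convexHull(proj(P,c).astype(np.float32));M=cv2.moments(h);return np.array([M['m10'],M['m01']])/M['m00']
E
python3 - <<'E'
from loc import *
ims={n:cv2.imread(f"pics/{n}0.png")[:,:,::-1].copy() for n in("scene","top")};C={n:camera_info(n) for n in ims}
ob={'green':(.013,(.067,.122),{'scene':(170,140,215,195),'top':(445,225,490,265)}),
'orange':(.0155,(.101,),{'scene':(395,318,440,350),'top':(172,225,200,252)}),
'blue':(.0155,(.101,),{'scene':(340,295,382,325),'top':(213,214,241,240)})}
for k,(r,zs,b) in ob.items():
    m={n:cent(ims[n],k,b[n]) for n in ims}
    for use in(['scene'],['top'],['scene','top']):
        f=least_squares(lambda p:np.concatenate([model(*p,r,zs,C[n])-m[n][0] for n in use]),[.4,0],x_scale=.1,diff_step=1e-4)
        print(k,use,f.x.round(4),f.fun.round(2),[m[n][1] for n in use])
s=observe();print(R.from_rotvec(s['eef_rot']).as_matrix().round(3).tolist())
E
```

```text
green ['scene'] [ 0.5657 -0.2532] [ 0. -0.] [536.0]
green ['top'] [ 0.5682 -0.2487] [0. 0.] [289.0]
green ['scene', 'top'] [ 0.5676 -0.2496] [0.09 1.26 0.55 0.35] [536.0, 289.0]
orange ['scene'] [0.5636 0.2287] [-0.  0.] [466.0]
orange ['top'] [0.5725 0.241 ] [-0.  0.] [1.0]
orange ['scene', 'top'] [0.5674 0.2329] [0.67 4.04 4.48 2.98] [466.0, 1.0]
blue ['scene'] [0.5846 0.1617] [-0. -0.] [398.0]
blue ['top'] [0.5855 0.1612] [-0. -0.] [146.0]
blue ['scene', 'top'] [0.5849 0.1616] [-0.29  0.06 -0.27  0.35] [398.0, 146.0]
[[0.916, 0.401, -0.001], [0.401, -0.916, 0.001], [-0.0, -0.001, -1.0]]
```

>>> {"method": "drive_tool", "body": {
  "targets": [
    [85, [40, -15, 0], [0, 0, -0.11]],
    [85, [80, -32, 0], [0, 0, -0.22]],
    [85, [115, -46, 0], [0, 0, -0.33]],
    [85, [150, -60, 0], [0, 0, -0.44]],
    [85, [185, -74, 0], [0, 0, -0.55]],
    [85, [220, -88, 0], [0, 0, -0.66]],
    [85, [255, -102, 0], [0, 0, -0.77]],
    [85, [290, -116, 0], [0, 0, -0.88]],
    [85, [325, -130, 0], [0, 0, -0.98]],
    [85, [360, -144, 0], [0, 0, -1.06]],
    [85, [390, -156, 0], [0, 0, -1.12]],
    [85, [410, -164, 0], [0, 0, -1.159]],
    [85, [419, -168, 0], [0, 0, -1.159]],
    [85, [419, -168, 0], [0, 0, -1.159]],
    [85, [419, -168, 0], [0, 0, -1.159]],
    [85, [419, -168, 0], [0, 0, -1.159]]
  ],
  "newtons": 40
}}

```text
time: 1.43
position: [0.5662, -0.2519, 0.2311]
eef_rot: [-2.223, -2.22, 0.001]
ft_force: [-0.2, -0.4, 0.7]
opening: 0.085
grasp_force: 0.0
```

```bash
python3 - <<'E'
from loc import *
s=observe();c=camera_info("wrist");im=snapshot("wrist");cv2.imwrite("pics/w1.png",im[:,:,::-1])
print(s['time'],s['position'],R.from_rotvec(s['eef_rot']).as_matrix().round(3).tolist(),s['joint_pos'].round(2))
m,a=cent(im,'green',(0,0,640,480));print(m,a)
f=least_squares(lambda p:model(*p,.013,(.067,.122),c)-m,[.56,-.25],x_scale=.1,diff_step=1e-4);print(f.x,f.fun)
cv2.imwrite("pics/w1.png",im[:,:,::-1])
E
```

```text
1.4333 [ 0.56617645 -0.2519331   0.23106748] [[0.001, 1.0, -0.001], [1.0, -0.001, -0.0], [-0.0, -0.001, -1.0]] [ 0.65  0.43 -0.38  1.62  0.18  1.12  0.23]
[318.8499336  227.21713147] 1506.0
[ 0.56635893 -0.24904677] [ 2.43909022e-06 -1.25683468e-06]
```

View pics/w1.png

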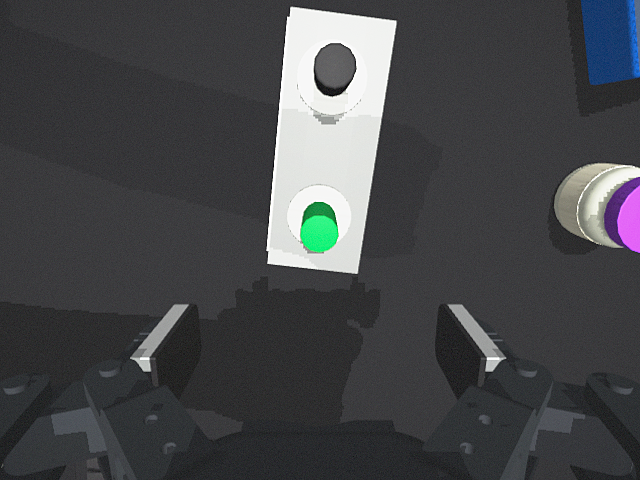

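The wrist view shows the green handle at about (319,228), between the fingers. It puts the drift at (0.566, -0.249), which agrees with the earlier fix. Next I descend and grip.

>>> {"method": "drive_tool", "body": {
  "targets": [
    [85, [3, 0, 35], [0, 0, 0]],
    [85, [3, 0, 65], [0, 0, 0]],
    [85, [3, 0, 90], [0, 0, 0]],
    [85, [3, 0, 110], [0, 0, 0]],
    [85, [3, 0, 125], [0, 0, 0]],
    [85, [3, 0, 138], [0, 0, 0]],
    [85, [3, 0, 148], [0, 0, 0]],
    [85, [3, 0, 151], [0, 0, 0]],
    [85, [3, 0, 151], [0, 0, 0]],
    [20, [3, 0, 151], [0, 0, 0]],
    [10, [3, 0, 151], [0, 0, 0]],
    [10, [3, 0, 151], [0, 0, 0]],
    [10, [3, 0, 151], [0, 0, 0]],
    [10, [3, 0, 151], [0, 0, 0]],
    [10, [3, 0, 151], [0, 0, 0]],
    [10, [3, 0, 151], [0, 0, 0]],
    [10, [3, 0, 151], [0, 0, 0]],
    [10, [3, 0, 151], [0, 0, 0]]
  ],
  "newtons": 60
}}

```text
time: 2.98
position: [0.5673, -0.2476, 0.0808]
eef_rot: [2.22, 2.222, 0.0]
ft_force: [-2.3, 0.1, 5.9]
opening: 0.0249
grasp_force: 58.6
```

>>> {"method": "drive_tool", "body": {
  "targets": [
    [10, [0, 0, -10], [0, 0, 0]],
    [10, [0, 0, -30], [0, 0, 0]],
    [10, [0, 0, -60], [0, 0, 0]],
    [10, [0, 0, -90], [0, 0, 0]],
    [10, [0, 0, -115], [0, 0, 0]],
    [10, [0, 0, -125], [0, 0, 0]],
    [10, [0, 0, -125], [0, 0, 0]],
    [10, [0, 0, -125], [0, 0, 0]],
    [10, [0, 0, -125], [0, 0, 0]]
  ]
}}

```text
time: 3.73
position: [0.5664, -0.2473, 0.2037]
eef_rot: [-2.219, -2.221, 0.001]
ft_force: [-0.2, 0.2, -1.9]
opening: 0.0246
grasp_force: 59.1
```

```bash
python3 - <<'E'
from loc import *
s=observe();print(s['time'],s['position'],s['opening'],s['grasp_force'])
im=snapshot("scene");cv2.imwrite("pics/s2.png",im[:,:,::-1])
c=camera_info("scene")
# expected collar-underside and tip pixels
p=s['position'];print(proj(np.array([[p[0],p[1],.187],[p[0],p[1],.135]]),c))
E
```

```text
3.7333 [ 0.56641413 -0.24728073  0.20374338] 0.02456488797970063 59.13187279977137
[[184.06473747 116.2638429 ]
 [189.47186182 146.92860513]]
```

View pics/s2.png

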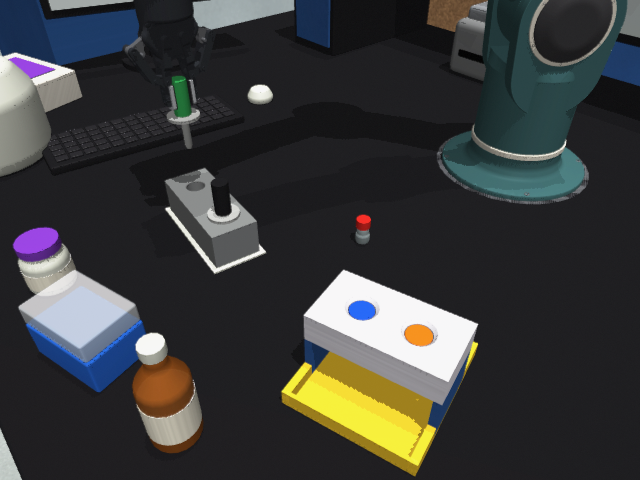

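The drift hangs upright in the fingers, its tip at (188,147), as expected, and the stand's hole is empty. Next I carry it over the orange bore.

>>> {"method": "drive_tool", "body": {
  "targets": [
    [10, [10, 0, 0], [0, 0, 0]],
    [10, [30, 0, 0], [0, 0, 0]],
    [10, [60, 0, 0], [0, 0, 0]],
    [10, [93, 0, 0], [0, 0, 0]],
    [10, [126, 0, 0], [0, 0, 0]],
    [10, [160, 0, 0], [0, 0, 0]],
    [10, [194, 0, 0], [0, 0, 0]],
    [10, [228, 0, 0], [0, 0, 0]],
    [10, [262, 0, 0], [0, 0, 0]],
    [10, [296, 0, 0], [0, 0, 0]],
    [10, [330, 0, 0], [0, 0, 0]],
    [10, [364, 0, 0], [0, 0, 0]],
    [10, [398, 0, 0], [0, 0, 0]],
    [10, [428, -1, 0], [0, 0, 0]],
    [10, [453, -1, 0], [0, 0, 0]],
    [10, [470, -1, 0], [0, 0, 0]],
    [10, [478, -1, 0], [0, 0, 0]],
    [10, [478, -1, 0], [0, 0, 0]],
    [10, [478, -1, 0], [0, 0, 0]],
    [10, [478, -1, 0], [0, 0, 0]]
  ]
}}

```text
time: 5.45
position: [0.5658, 0.229, 0.205]
eef_rot: [2.222, 2.221, -0.001]
ft_force: [0.4, -0.6, -2.6]
opening: 0.0246
grasp_force: 59.1
```

```bash
python3 - <<'E'
from loc import *
s=observe();print(s['time'],s['position'],s['opening'],s['grasp_force'],s['ft_force'],s['joint_pos'].round(2))
a=snapshot("scene");b=snapshot("wrist")
c=camera_info("scene")
p=s['position'];print(proj(np.array([[p[0],p[1],.187],[p[0],p[1],.135],[.565,.23,.105]]),c))
sc=cv2.resize(a[150:400,270:530],None,fx=1.53,fy=1.53)
o=np.zeros((383,800,3),np.uint8);o[:sc.shape[0],:sc.shape[1]]=sc[:383,:398];w=cv2.resize(b,(400,300));o[:300,400:]=w
cv2.imwrite("pics/s3.png",o[:,:,::-1])
E
```

```text
5.45 [0.5658003  0.22900329 0.20498571] 0.024550089306773493 59.120635032013524 [ 0.42691066 -0.58231123 -2.59141894] [-0.04  0.47 -0.53  1.66  0.26  1.08 -0.64]
[[427.94516539 277.38282187]
 [421.27663968 314.09377129]
 [418.98500032 333.47095256]]
```

View pics/s3.png

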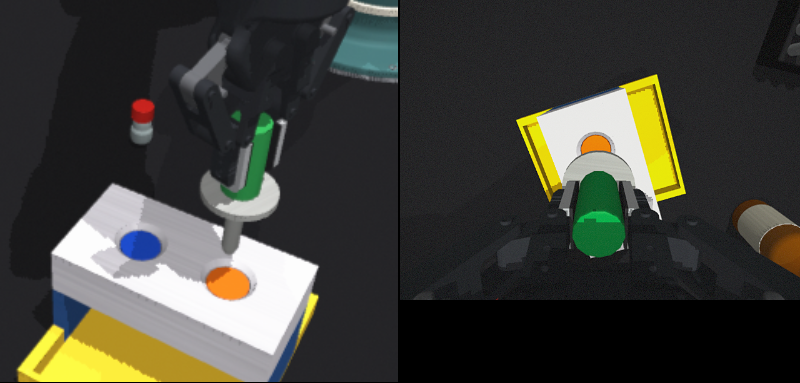

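The drift is over the orange bore: the tip projects to (421,315), with the bore centre at about (421,333). I add a 1.5 mm shift in y and press down.

>>> {"method": "drive_tool", "body": {
  "targets": [
    [10, [1, -1, 8], [0, 0, 0]],
    [10, [2, -1, 16], [0, 0, 0]],
    [10, [2, -1, 23], [0, 0, 0]],
    [10, [2, -1, 28], [0, 0, 0]],
    [10, [2, -1, 31], [0, 0, 0]],
    [10, [2, -1, 34], [0, 0, 0]],
    [10, [2, -1, 37], [0, 0, 0]],
    [10, [2, -1, 40], [0, 0, 0]],
    [10, [2, -1, 42], [0, 0, 0]],
    [10, [2, -1, 44], [0, 0, 0]],
    [10, [2, -1, 46], [0, 0, 0]],
    [10, [2, -1, 46], [0, 0, 0]]
  ],
  "newtons": 80
}}

```text
time: 6.55
position: [0.5648, 0.2326, 0.1594]
eef_rot: [2.22, 2.223, 0.001]
ft_force: [0.5, 0.1, 1.8]
opening: 0.0244
grasp_force: 78.8
```

>>> {"method": "drive_tool", "body": {
  "targets": [
    [10, [0, 0, 3], [0, 0, 0]],
    [10, [0, 0, 6], [0, 0, 0]],
    [10, [0, 0, 9], [0, 0, 0]],
    [10, [0, 0, 12], [0, 0, 0]],
    [10, [0, 0, 15], [0, 0, 0]],
    [10, [0, 0, 18], [0, 0, 0]],
    [10, [0, 0, 21], [0, 0, 0]],
    [10, [0, 0, 24], [0, 0, 0]],
    [10, [0, 0, 27], [0, 0, 0]],
    [10, [0, 0, 30], [0, 0, 0]],
    [10, [0, 0, 32], [0, 0, 0]],
    [10, [0, 0, 32], [0, 0, 0]]
  ]
}}

```text
time: 7.55
position: [0.5644, 0.2324, 0.1268]
eef_rot: [-2.22, -2.222, 0.001]
ft_force: [-0.7, 0.5, -1.9]
opening: 0.0243
grasp_force: 78.5
```

```bash
python3 - <<'E'
from loc import *
s=observe();print(s['time'],s['position'],s['ft_force'])
a=snapshot("scene");cv2.imwrite("pics/s4.png",cv2.resize(a[200:480,250:530],(600,600))[:,:,::-1])
E
```

```text
7.55 [0.5644393  0.23243801 0.12677485] [-0.65610188  0.50159567 -1.92440602]
```

View pics/s4.png

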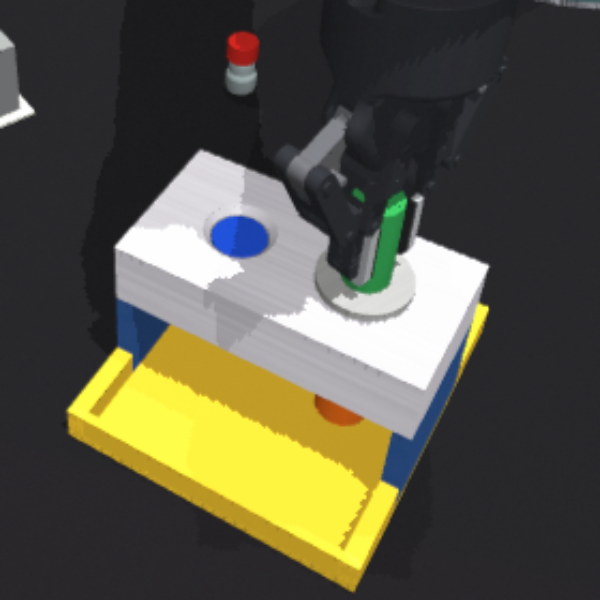

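Orange is visible under the block at crop (340,407), and the push force has gone back to its free-air value, so the adapter has come free. The collar is nearly down on the block, so I'll finish the stroke gently.

>>> {"method": "drive_tool", "body": {
  "targets": [
    [10, [0, 0, 1], [0, 0, 0]],
    [10, [0, 0, 2], [0, 0, 0]],
    [10, [0, 0, 3], [0, 0, 0]],
    [10, [0, 0, 3], [0, 0, 0]]
  ]
}}

```text
time: 7.93
position: [0.5646, 0.2325, 0.1241]
eef_rot: [-2.22, -2.222, 0.0]
ft_force: [0.5, -0.7, -2.2]
opening: 0.0245
grasp_force: 78.5
```

>>> {"method": "drive_tool", "body": {
  "targets": [
    [10, [0, 0, 0.7], [0, 0, 0]],
    [10, [0, 0, 1.4], [0, 0, 0]],
    [10, [0, 0, 1.4], [0, 0, 0]]
  ]
}}

```text
time: 8.18
position: [0.5647, 0.2325, 0.1238]
eef_rot: [2.22, 2.222, 0.0]
ft_force: [-6.9, -3.7, 13.7]
opening: 0.0244
grasp_force: 80.3
```

The collar is down, with 14 N on it. Next I release and retreat.

>>> {"method": "drive_tool", "body": {
  "targets": [
    [10, [0, 0, -0.6], [0, 0, 0]],
    [10, [0, 0, -0.6], [0, 0, 0]],
    [40, [0, 0, -0.6], [0, 0, 0]],
    [60, [0, 0, -0.6], [0, 0, 0]],
    [85, [0, 0, -0.6], [0, 0, 0]],
    [85, [0, 0, -0.6], [0, 0, 0]],
    [85, [0, 0, -0.6], [0, 0, 0]],
    [85, [0, 0, -0.6], [0, 0, 0]],
    [85, [0, 0, -0.6], [0, 0, 0]],
    [85, [0, 0, -15], [0, 0, 0]],
    [85, [0, 0, -40], [0, 0, 0]],
    [85, [0, 0, -75], [0, 0, 0]],
    [85, [0, 0, -110], [0, 0, 0]],
    [85, [0, 0, -140], [0, 0, 0]],
    [85, [0, 0, -150], [0, 0, 0]],
    [85, [0, 0, -150], [0, 0, 0]],
    [85, [0, 0, -150], [0, 0, 0]]
  ],
  "newtons": 40
}}

```text
time: 9.6
position: [0.5647, 0.2324, 0.2728]
eef_rot: [2.22, 2.222, 0.001]
ft_force: [0.1, 0.5, -0.1]
opening: 0.0849
grasp_force: 0.0
```

```bash
python3 - <<'E'
from loc import *
s=observe();print(s['time'],s['position'],s['ft_force'])
a=snapshot("scene");cv2.imwrite("pics/s5.png",cv2.resize(a[200:480,250:530],(600,600))[:,:,::-1])
c=camera_info("scene")
q=proj(np.array([[.5647,.2315,z] for z in(.165,.105)]+[[.5647,.2315,.037]]),c);print((q-[250,200])*600/280)
E
```

```text
9.6 [0.56467256 0.23240579 0.27279106] [ 0.11862692  0.48984101 -0.1375321 ]
[[380.70470536 202.07767178]
 [364.7920384  287.43699098]
 [349.189806   371.13106564]]
```

View pics/s5.png

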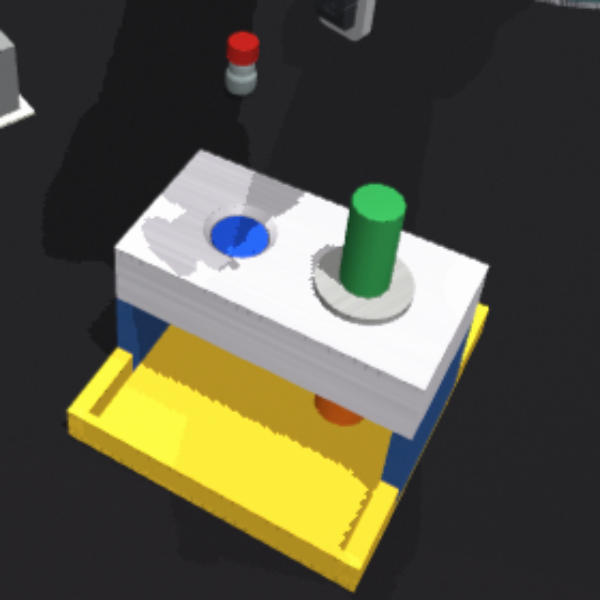

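The drift stands upright with its collar flat on the block. Orange's lower edge, at crop (340,425), matches it standing on the tray floor. Blue is unmoved at crop (240,237).

```bash
python3 -c "
from plant import *
print(finish_job())"
```

```text
the job is handed in; nothing more can be done
None
```

I pushed the orange adapter out into the tray and left the drift standing in its bore with the collar on the block; the blue adapter looked unmoved in the last picture. The job was handed in at about 9.7 s, and the hand-in gave no verdict.

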